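Drag the stop key into the index groove of the slotting bed

TASK

Take the orange-handled stop key from the rack, stand its foot on the red strip of the pale slotting bed, and drag it along the surface, keeping it in touch with the wood, until its foot drops into the dark cross groove. Stop there without running on to the wood beyond, and leave the key upright and fully home, its shoulder down on the bed, and let go. Leave the blue and the black key where they are in the rack.

Things in the scene. Friction and masses are not known exactly. Their poses are not given: they have to be found in the camera images.
- orange_key: Loose stop key, 68 mm tall, 0.15 kg, upright in the rack. Steel foot 30 (x) x 10 (y) mm, 12 tall; above it a shoulder plate 34 x 50 x 8 mm; then an orange grip 28 (x) x 20 (y) mm, from 20 to 68 mm up. Origin: centre of the foot's underside, z up, 28 mm above the bench in the rack. Neighbours stand along its x: grip the 20 mm thickness (along y), about 48 mm above the underside. Lifts straight out.
- bed: Fixed pale wooden bed 100 (x) x 260 (y) mm, flat top 40 mm above the bench. Origin: centre of underside, z up. Red strip, 20 mm wide, across the top at y = -90 mm; dark groove across it at y = +50, 24 wide, 18 deep. Drag along +y near x = 0, key's y along the bed's y. Key origin is 40 mm above the bed's underside while dragged, 28 when home; a held key must be lowered those 12 mm.
- blue_key: Loose blue-handled key; leave it. Foot 30 mm square, too thick for the groove. The brown rack (fixed, 230 x 70 mm, top 40 mm above the bench) has three wells 70 mm apart along the keys' x; any key may be in any well. Shoulder, grip, height and origin as the orange key.
- black_key: Loose black-handled key in the rack; leave it. Round foot 30 mm across, too thick for the groove. Shoulder, grip, height and origin as the orange key.
Mind the look-alikes: they are no part of the job. What is shaped like the orange_key but purple or turquoise is not meant.

How it is judged:
By the outcome, as a careful person would: the job done as asked, in the order asked, and still so for the second after the job is handed in, with the robot touching nothing.
It also fails if it takes over 48 s, if anything falls off the work surface, if the arm or the gripper's body presses on something with over 40 N, if the wrist force passes 120 N, or if a joint passes its speed limit or range.

ROBOT

A 6-joint arm with a two-finger parallel gripper is mounted at the origin on the work surface. World frame = base frame: x ahead of the robot, y to its left, z up, the work surface at z = 0. Lengths are in m, angles in rad, forces in N, time in s.
With the tool pointing down it reaches from about 0.225 to 0.725 m from the base axis. Payload 3.1 kg.
Tool frame: the origin (TCP) lies at the very end of the fingers, on their centre line; the grasp point (between the pads) lies 19 mm behind it; z points along the fingers, y is the direction in which the jaws open and shut (so a half turn about z gives the same grasp; the last joint's range is limited). The gripper opens to 85 mm and grips with 20 to 120 N. Pads are 22 mm wide; open, the fingers measure 114 mm over their backs; the gripper's body (76 mm by 85 mm) begins 54 mm behind the grasp point. The pads swing forward as they close: fully open they stand 13 mm farther back than shut.
Start: joints at [1.128, 0.048, 0.099, 1.622, 0, 1.443], TCP at [0.163, 0.499, 0.211] pointing down, gripper open.
Joint ranges: [-2.91, 2.91], [-0.99, 1.94], [-1.21, 1.42], [-2.12, 2.29], [-1.49, 1.47], [-3.14, 3.14]. Speed limits (rad/s): [2.79, 2.79, 3.14, 3.14, 3.14, 3.14].

INTERFACE

Orientations are given as [roll, pitch, yaw] about the fixed x, y, z axes, in that order (R = Rz(yaw) Ry(pitch) Rx(roll)).
In Python, from station import observe, snapshot, calibration, hand_in gives the robot as it stands.
- The arm moves only by the shell command python3 -m crank 'ROWS' [FORCE]. ROWS is JSON, a list of rows, each an object with "jaw": the closure, from -1 (fully open) to 1 (shut), so that 0 is half open; "offset": the shift along the tool's x, y, z in mm, a list of three; "spin": the turn about the tool's z in degrees. A call has 1 to 12 rows; each row shifts and turns the commanded pose from where the row before left it, along the tool's axes as they then stand; what a row does not reach is not made up. A row lasts 1/12 s, in which the tool goes at most 41.7 mm and 7.16 degrees, less where a joint would pass 70% of its speed; a pose out of reach is approached as far as the arm can. A call is refused whole if a number of a shift passes 41.7 or a number of a turn 7.16, either way. A call with a gripper value outside its range is refused whole. The fingers move at their own pace and stop on an object; FORCE is the grip in N (left out, the last holds). Time passes only in rows, so rows that do not move let the fingers close. It gives the time, the measured TCP pose, the force and the opening at its end, in the units of the state.
- observe(): the state, without advancing time (a new reading comes with each control period).
- snapshot(name): name is "side" or "top"; returns the picture (480x640x3 uint8, blue, green, red); there is no depth.
- calibration(name): a dict with "K" (3x3 intrinsics, pixels), "T" (4x4, takes a point from camera to world coordinates). Camera axes: x right, y down, z forward; pixel columns grow to the right and rows downward; lengths in m; the calibration is good to about 2 mm. A picture is of the moment at which its call begins. calibration takes no time and is no camera call.
- hand_in(): hands the job in, once; it reports no verdict.
The state is a dict: "t": time; "joints": joint angles; "qvel": joint speeds; "effort": joint torques, N m; "position": TCP position; "orientation": TCP orientation; "force": force on the tool from outside, world axes, zero at the start; "ft_torque": the same for the moment, N m; "finger_gap": finger opening in m.
Only numpy, scipy, OpenCV 4.12 (cv2) and the standard library are available. Lean on these libraries where they do the work, as an engineer would, in place of code of your own. Each camera call takes 0.05 s, during which the arm holds its last target.

## Working session

There is one attempt and no reset: what is moved stays moved. The work goes in short steps, Python scripts to look and compute and a shell command to move; the robot and the scene stay as the last step left them, time stands still between calls to the robot, and variables do not carry over. Pictures are saved under pics/ and viewed, and the job is handed in when it is done.

```bash
mkdir -p pics; python3 - <<'E'
from station import *
import cv2
print(observe())
for n in("side","top"):
    c=calibration(n);print(n,c["K"],c["T"]);cv2.imwrite(f"pics/{n}0.png",snapshot(n))
E
```

```text
{'t': 0.0, 'joints': array([1.12819447e+00, 4.87516663e-02, 9.75626802e-02, 1.62201206e+00,
       1.64437791e-05, 1.44299588e+00]), 'qvel': array([-2.03490621e-03,  6.66189441e-04,  2.18304756e-04, -8.94715705e-05,
       -9.85310267e-04,  1.85748015e-03]), 'effort': array([ 1.94648501e-04, -3.38783634e+01,  3.20013428e+01,  2.04272306e-02,
       -2.46006402e-04,  7.78334304e-07]), 'position': array([0.16226953, 0.49858226, 0.20969914]), 'orientation': array([-3.13920964e+00, -3.22797346e-04,  2.82679084e+00]), 'force': array([ 0.40412609, -0.13503079,  0.41183201]), 'ft_torque': array([0.00385631, 0.02601324, 0.01022936]), 'finger_gap': 0.08540027889913114}
side [[519.05484905   0.         314.34678339]
 [  0.         519.05484905 235.49955016]
 [  0.           0.           1.        ]] [[-0.95275286 -0.21654921  0.21299867  0.37547294]
 [-0.30374089  0.68352636 -0.66372674  0.53370758]
 [-0.00186071 -0.69706395 -0.71700654  0.70154932]
 [ 0.          0.          0.          1.        ]]
top [[536.48018382   0.         313.16690812]
 [  0.         536.48018382 231.82930604]
 [  0.           0.           1.        ]] [[-0.02095608 -0.98931092  0.14430785  0.47916446]
 [-0.99945756  0.01706215 -0.02816849 -0.06911045]
 [ 0.0254052  -0.14481987 -0.98913183  0.900512  ]
 [ 0.          0.          0.          1.        ]]
```

View pics/side0.png

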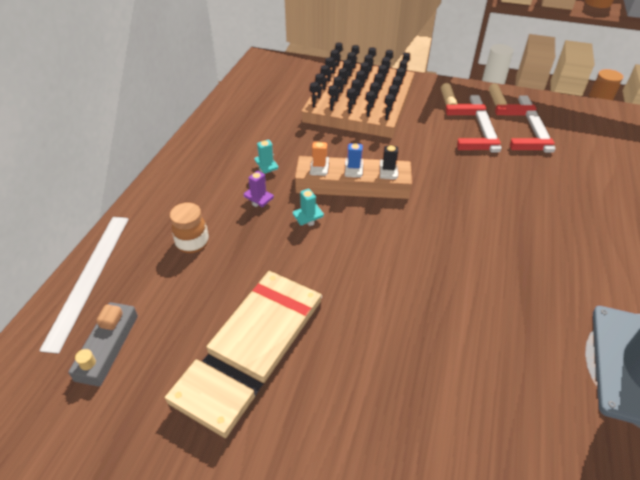

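View pics/top0.png

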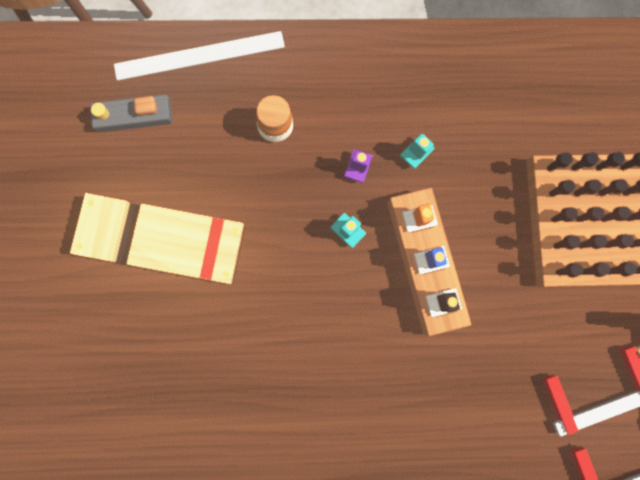

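```bash
cat > h.py <<'E'
import numpy as np,cv2
from station import *
def ray(n,u,v):
    c=calibration(n);K=np.array(c["K"]);T=np.array(c["T"])
    d=T[:3,:3]@np.linalg.inv(K)@[u,v,1.];return T[:3,3],d
def onz(n,u,v,z):
    o,d=ray(n,u,v);return (o+d*(z-o[2])/d[2])
def proj(n,p):
    c=calibration(n);K=np.array(c["K"]);T=np.array(c["T"])
    q=K@(T[:3,:3].T@(np.asarray(p)-T[:3,3]));return q[:2]/q[2]
def tri(a,b):
    (o1,d1),(o2,d2)=ray("side",*a),ray("top",*b)
    s=np.linalg.lstsq(np.c_[d1,-d2],o2-o1,rcond=None)[0]
    p,q=o1+s[0]*d1,o2+s[1]*d2;return (p+q)/2,np.linalg.norm(p-q)
E
python3 - <<'E'
from h import *
t=cv2.imread("pics/top0.png");s=cv2.imread("pics/side0.png")
cv2.imwrite("pics/cropkeys.png",np.hstack([cv2.resize(t[180:345,325:485],(400,412),interpolation=2),cv2.resize(s[130:295-35,290:420],(400,412),interpolation=2)]))
cv2.imwrite("pics/cropbed.png",cv2.resize(t[180:300,60:260],(800,480),interpolation=2))
E
```

```text
(no output)
```

View pics/cropkeys.png

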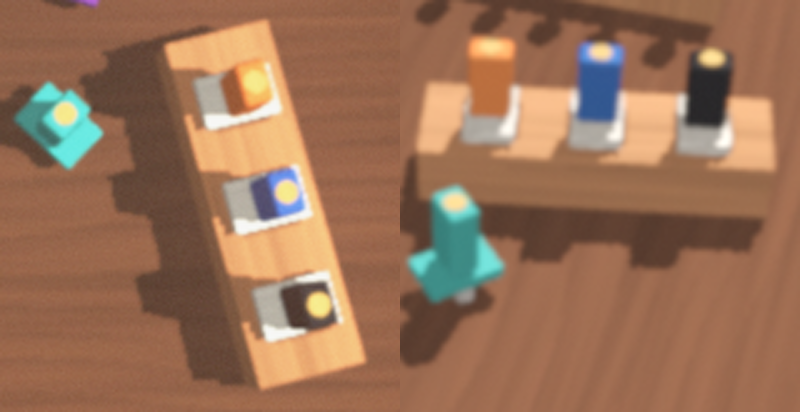

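View pics/cropbed.png

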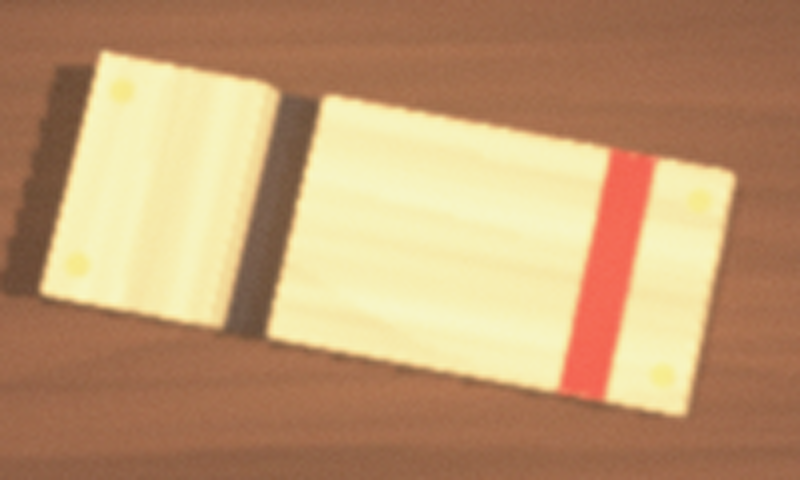

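The rack holds orange at top (425,214) / side (319,155), blue at (436,259), and black at (450,302). The turquoise keys at (349,230) and (418,151) and the purple one at (358,166) stand loose on the bench. The orange one in the rack fits the description: it's the only orange grip, and it sits in the end well with a white shoulder plate. The bed's red strip is at top (212,249) and its dark groove at (128,233).

```bash
python3 - <<'E'
from h import *
np.set_printoptions(precision=4,suppress=True)
t=cv2.imread("pics/top0.png");s=cv2.imread("pics/side0.png")
def hsv(i):return cv2.cvtColor(i,cv2.COLOR_BGR2HSV)
def big(m):
    c,_=cv2.findContours(m,cv2.RETR_EXTERNAL,cv2.CHAIN_APPROX_NONE);return max(c,key=cv2.contourArea)
def roi(m,x0,y0,x1,y1):
    o=np.zeros_like(m);o[y0:y1,x0:x1]=m[y0:y1,x0:x1];return o
# bed: both views
for n,im,bx in(("top",t,(60,180,260,300)),("side",s,(155,265,335,440))):
    h=hsv(im)
    red=roi(cv2.inRange(h,(0,150,150),(6,255,255))|cv2.inRange(h,(174,150,150),(180,255,255)),*bx)
    c=big(red);P=np.array([onz(n,u,v,.04)[:2] for u,v in c[:,0]],np.float32)
    print(n,"red",cv2.minAreaRect(P), cv2.boundingRect(c))
    pale=roi(cv2.inRange(h,(15,40,180),(40,160,255)),*bx)
    if n=="top":
        m=cv2.morphologyEx(pale|red,cv2.MORPH_CLOSE,np.ones((3,3)))
        cs,_=cv2.findContours(m,cv2.RETR_EXTERNAL,cv2.CHAIN_APPROX_NONE)
        cs=[c for c in cs if cv2.contourArea(c)>300]
        allp=[]
        for c in cs:
            P=np.array([onz(n,u,v,.04)[:2] for u,v in c[:,0]],np.float32);allp.append(P)
            print(" piece",cv2.minAreaRect(P))
        r=cv2.minAreaRect(np.vstack(allp));print("bed",r);print(cv2.boxPoints(r))
# key-top dots
def dot(n,im,bx,lo,hi):
    m=roi(cv2.inRange(hsv(im),lo,hi),*bx);c=big(m);M=cv2.moments(c);return (M["m10"]/M["m00"],M["m01"]/M["m00"]),cv2.contourArea(c),cv2.boundingRect(c)
for nm,b1,b2 in(("or",(310,140,330,150),(412,202,438,228)),("bl",(346,142,364,152),(430,248,450,270)),("bk",(380,144,400,154),(443,292,462,312))):
    a=dot("side",s,b1,(16,60,180),(35,220,255));b=dot("top",t,b2,(16,60,180),(35,220,255))
    print(nm,a,b,tri(a[0],b[0]),onz("top",*b[0],.096),onz("side",*a[0],.096))
# rack
m=roi(cv2.inRange(hsv(t),(8,90,170),(16,255,255)),380,180,480,340)
m=cv2.morphologyEx(m,cv2.MORPH_CLOSE,np.ones((5,5)))
c=big(m);P=np.array([onz("top",u,v,.04)[:2] for u,v in c[:,0]],np.float32);r=cv2.minAreaRect(P);print("rack",r)
# white plates
m=roi(cv2.inRange(hsv(t),(0,0,110),(180,60,255)),400,200,465,320)
m=cv2.morphologyEx(m,cv2.MORPH_CLOSE,np.ones((3,3)))
for c in cv2.findContours(m,0,1)[0]:
    if cv2.contourArea(c)>100:
        P=np.array([onz("top",u,v,.048)[:2] for u,v in c[:,0]],np.float32);print("plate",cv2.minAreaRect(P))
E
```

```text
top red ((0.5810446739196777, 0.07027975469827652), (0.01673016883432865, 0.09938684850931168), 77.98828887939453) (201, 218, 22, 62)
 piece ((0.5902656316757202, 0.11209186911582947), (0.17142872512340546, 0.10229619592428207), 78.18402099609375)
 piece ((0.6190104484558105, 0.2491317242383957), (0.07534990459680557, 0.10223739594221115), 78.18126678466797)
bed ((0.5996964573860168, 0.15710188448429108), (0.26343053579330444, 0.10229238122701645), 78.157958984375)
[[0.5226 0.0387]
 [0.6227 0.0177]
 [0.6768 0.2755]
 [0.5767 0.2965]]
side red ((0.5805584788322449, 0.07069094479084015), (0.015140158124268055, 0.09874357283115387), 78.0456314086914) (253, 284, 57, 31)
or ((319.4107142857143, 144.14880952380952), 28.0, (315, 142, 10, 5)) ((428.8356417359187, 212.14404432132963), 180.5, (421, 203, 17, 20)) (array([ 0.6235, -0.2706,  0.0941]), np.float64(0.0016751902188634547)) [ 0.624 -0.27   0.096] [ 0.6218 -0.2681  0.096 ]
bl ((354.92753623188406, 145.55072463768116), 11.5, (353, 144, 5, 4)) ((439.3725490196078, 256.53725490196075), 42.5, (435, 253, 9, 8)) (array([ 0.5545, -0.2821,  0.0978]), np.float64(0.0015643661579634995)) [ 0.5554 -0.2825  0.096 ] [ 0.5542 -0.2846  0.096 ]
bk ((390.8095238095238, 147.58928571428572), 28.0, (387, 145, 8, 6)) ((452.40845070422534, 301.5211267605634), 71.0, (448, 297, 10, 10)) (array([ 0.4867, -0.2984,  0.0965]), np.float64(0.0016448323245038129)) [ 0.4875 -0.2984  0.096 ] [ 0.486  -0.2992  0.096 ]
rack ((0.555543839931488, -0.2824016213417053), (0.23381567001342773, 0.07368208467960358), 13.25581169128418)
plate ((0.4870418310165405, -0.2973763942718506), (0.034807153046131134, 0.051897529512643814), 14.05722713470459)
plate ((0.5552669763565063, -0.28204360604286194), (0.03488187491893768, 0.05172967538237572), 12.748921394348145)
plate ((0.6229113936424255, -0.26633334159851074), (0.03472210094332695, 0.05140509828925133), 12.614184379577637)
```

Every measurement agrees with the given sizes:

| Thing | Measured position | Direction |
|---|---|---|
| Orange key | (0.623, -0.2665) | x at 12.9° |
| Bed centre | (0.5997, 0.1571) | +y at 78.1° |
| Red strip | (0.581, 0.069) | – |
| Groove | (0.610, 0.206) | – |

Moving above the key now.

```bash
python3 -m crank '[{"jaw":-1,"offset":[-28,-24,0],"spin":0},{"jaw":-1,"offset":[-28,-24,0],"spin":0},{"jaw":-1,"offset":[-28,-24,0],"spin":0},{"jaw":-1,"offset":[-28,-24,0],"spin":0},{"jaw":-1,"offset":[-28,-24,0],"spin":0},{"jaw":-1,"offset":[-28,-24,0],"spin":0},{"jaw":-1,"offset":[-28,-24,0],"spin":0},{"jaw":-1,"offset":[-28,-24,0],"spin":0},{"jaw":-1,"offset":[-28,-24,0],"spin":0},{"jaw":-1,"offset":[-28,-24,0],"spin":0},{"jaw":-1,"offset":[-28,-24,0],"spin":0},{"jaw":-1,"offset":[-28,-24,0],"spin":0}]' 50
python3 -m crank '[{"jaw":-1,"offset":[-28,-24,0],"spin":0},{"jaw":-1,"offset":[-28,-24,0],"spin":0},{"jaw":-1,"offset":[-28,-24,0],"spin":0},{"jaw":-1,"offset":[-28,-24,0],"spin":0},{"jaw":-1,"offset":[-28,-24,0],"spin":0},{"jaw":-1,"offset":[-28,-24,0],"spin":0},{"jaw":-1,"offset":[-28,-24,0],"spin":0},{"jaw":-1,"offset":[-28,-24,0],"spin":0},{"jaw":-1,"offset":[-28,-24,0],"spin":0},{"jaw":-1,"offset":[-28,-24,0],"spin":0}]'
python3 -m crank '[{"jaw":-1,"offset":[0,0,0],"spin":-6.2},{"jaw":-1,"offset":[0,0,0],"spin":-6.2},{"jaw":-1,"offset":[0,0,0],"spin":-6.2},{"jaw":-1,"offset":[0,0,0],"spin":-6.2},{"jaw":-1,"offset":[0,0,0],"spin":-6.1},{"jaw":-1,"offset":[0,0,0],"spin":0},{"jaw":-1,"offset":[0,0,0],"spin":0}]'
cat > st.py <<'E'
from h import *
import sys
def to(p,yaw,deg=True):
    "tool-axis shift (mm) and spin to reach TCP p, yaw deg"
    o=observe();np.set_printoptions(precision=4,suppress=True)
    rr=np.array(o["orientation"]);cr,sr=np.cos(rr),np.sin(rr)
    from scipy.spatial.transform import Rotation as R
    M=R.from_euler("xyz",rr).as_matrix()
    print("t",o["t"],"pos",o["position"],"rpy",np.degrees(rr),"F",o["force"],"gap",o["finger_gap"])
    d=(yaw-np.degrees(rr[2])+180)%360-180
    print(" shift mm",M.T@(np.array(p)-o["position"])*1e3,"spin",-d)
if __name__=="__main__":
    a=[float(x) for x in sys.argv[1:]];to(a[:3],a[3])
E
python3 st.py 0.623 -0.2665 0.057 192.9
```

```text
t: 1.1
position: [0.3932, 0.1196, 0.2105]
orientation: [3.142, -0.0, 2.827]
force: [0.4, 1.8, 0.3]
finger_gap: 0.0854
t: 1.93
position: [0.5851, -0.1952, 0.21]
orientation: [3.141, -0.001, 2.826]
force: [0.6, 0.4, 0.4]
finger_gap: 0.0855
t: 2.52
position: [0.5845, -0.1935, 0.2102]
orientation: [3.141, -0.001, -2.92]
force: [0.1, 0.1, -0.6]
finger_gap: 0.0853
t 2.5167 pos [ 0.5845 -0.1935  0.2102] rpy [ 179.9566   -0.0561 -167.2944] F [ 0.134   0.0819 -0.6155] gap 0.08531323286861743
 shift mm [-21.6117 -79.7904 153.1669] spin -0.19437120610302827
```

```bash
python3 -m crank '[{"jaw":-1,"offset":[-7,-26.6,0],"spin":0},{"jaw":-1,"offset":[-7,-26.6,0],"spin":0},{"jaw":-1,"offset":[-7.6,-26.6,0],"spin":-0.2},{"jaw":-1,"offset":[0,0,25],"spin":0},{"jaw":-1,"offset":[0,0,25],"spin":0},{"jaw":-1,"offset":[0,0,25],"spin":0},{"jaw":-1,"offset":[0,0,15],"spin":0},{"jaw":-1,"offset":[0,0,0],"spin":0}]'
python3 st.py 0.623 -0.2665 0.057 192.9; python3 - <<'E'
from h import *
a=snapshot("top")[130:300,340:520];b=snapshot("side")[90:230,250:430]
cv2.imwrite("pics/pre.png",np.hstack([cv2.resize(a,(400,400)),cv2.resize(b,(400,400))]))
E
```

```text
t: 3.18
position: [0.6207, -0.265, 0.1148]
orientation: [3.135, -0.008, -2.916]
force: [-0.0, -0.1, -0.0]
finger_gap: 0.0853
t 3.1833 pos [ 0.6207 -0.265   0.1148] rpy [ 179.615    -0.4311 -167.0674] F [-0.0221 -0.129  -0.038 ] gap 0.08533319522248481
 shift mm [-2.3815 -2.3571 57.7666] spin 0.03256178941239796
```

View pics/pre.png

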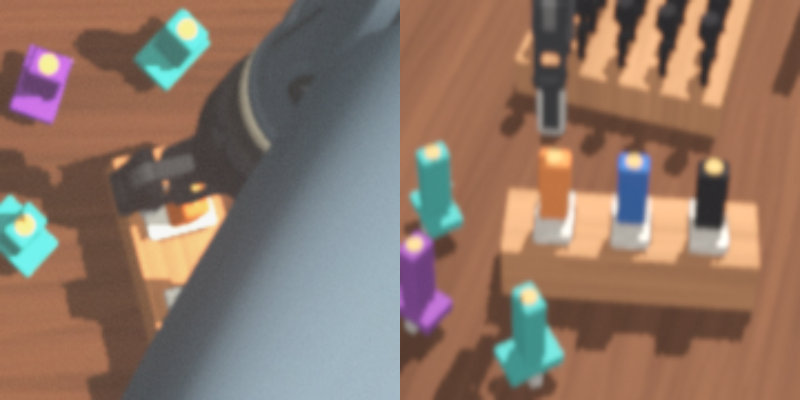

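The near finger lines up with the orange grip in the side crop, and the neighbours are clear. Continuing down.

```bash
python3 -m crank '[{"jaw":-1,"offset":[0,0,0],"spin":0},{"jaw":-1,"offset":[0,0,0],"spin":0}]'
python3 st.py 0.623 -0.2665 0.057 192.9
```

```text
t: 3.45
position: [0.6248, -0.2671, 0.1235]
orientation: [-3.139, 0.003, -2.914]
force: [1.1, 0.5, -0.4]
finger_gap: 0.0857
t 3.45 pos [ 0.6248 -0.2671  0.1235] rpy [-179.8432    0.1732 -166.9633] F [ 1.1058  0.5298 -0.4012] gap 0.08567556589109271
 shift mm [ 1.8179  1.2184 66.5024] spin 0.13671380667710764
```

```bash
for i in 1 2 3; do python3 -m crank '[{"jaw":-1,"offset":[0,0,0],"spin":0}]' >/dev/null
python3 st.py 0.623 -0.2665 0.057 192.9; done
```

```text
t 3.5333 pos [ 0.6247 -0.2671  0.1233] rpy [-179.8514    0.1643 -166.9512] F [-0.4626 -0.5272 -0.2764] gap 0.08572959299819886
 shift mm [ 1.7467  1.1638 66.3063] spin 0.14876974339165372
t 3.6167 pos [ 0.6245 -0.267   0.1227] rpy [-179.8876    0.1216 -166.9473] F [ 0.1472  0.2369 -0.2122] gap 0.08571009922727732
 shift mm [ 1.4465  0.9194 65.7057] spin 0.15266875669044566
t 3.7 pos [ 0.6241 -0.2668  0.122 ] rpy [-179.9311    0.075  -166.945 ] F [-0.1243  0.2849 -0.1445] gap 0.08546139829292042
 shift mm [ 1.1017  0.6593 65.0308] spin 0.15498889098273594
```

```bash
python3 -m crank '[{"jaw":-1,"offset":[0,0,10],"spin":0},{"jaw":-1,"offset":[0,0,13],"spin":0},{"jaw":-1,"offset":[0,0,13],"spin":0},{"jaw":-1,"offset":[0,0,13],"spin":0},{"jaw":-1,"offset":[0,0,9],"spin":0},{"jaw":-1,"offset":[0,0,5],"spin":0},{"jaw":-1,"offset":[0,0,0],"spin":0},{"jaw":-1,"offset":[0,0,0],"spin":0},{"jaw":-1,"offset":[0,0,0],"spin":0},{"jaw":-1,"offset":[0,0,0],"spin":0},{"jaw":-1,"offset":[0,0,0],"spin":0},{"jaw":-1,"offset":[0,0,0],"spin":0}]'
python3 st.py 0.623 -0.2665 0.057 192.9
```

```text
t: 4.7
position: [0.6241, -0.2669, 0.0588]
orientation: [-3.141, 0.001, -2.914]
force: [-0.4, -0.3, -0.4]
finger_gap: 0.0853
t 4.7 pos [ 0.6241 -0.2669  0.0588] rpy [-179.943     0.0642 -166.9359] F [-0.4053 -0.289  -0.3673] gap 0.08525010876462619
 shift mm [1.0214 0.6023 1.8022] spin 0.16412197257682237
```

```bash
python3 -m crank '[{"jaw":1,"offset":[0.5,0.3,0.8],"spin":0.2},{"jaw":1,"offset":[0,0,0],"spin":0},{"jaw":1,"offset":[0,0,0],"spin":0},{"jaw":1,"offset":[0,0,0],"spin":0},{"jaw":1,"offset":[0,0,0],"spin":0},{"jaw":1,"offset":[0,0,0],"spin":0},{"jaw":1,"offset":[0,0,0],"spin":0},{"jaw":1,"offset":[0,0,0],"spin":0},{"jaw":1,"offset":[0,0,0],"spin":0},{"jaw":1,"offset":[0,0,0],"spin":0}]' 60
python3 st.py 0.623 -0.2665 0.057 192.9
```

```text
t: 5.53
position: [0.6232, -0.2665, 0.0572]
orientation: [-3.141, 0.0, -2.917]
force: [0.4, 0.2, 0.6]
finger_gap: 0.0188
t 5.5333 pos [ 0.6232 -0.2665  0.0572] rpy [-179.9807    0.0105 -167.1403] F [0.4334 0.1766 0.6311] gap 0.01882508379196068
 shift mm [0.1615 0.0865 0.238 ] spin -0.04033428108209591
```

```bash
python3 -m crank '[{"jaw":1,"offset":[0,0,-6],"spin":0},{"jaw":1,"offset":[0,0,-10],"spin":0},{"jaw":1,"offset":[0,0,-14],"spin":0},{"jaw":1,"offset":[0,0,-14],"spin":0},{"jaw":1,"offset":[0,0,-14],"spin":0},{"jaw":1,"offset":[0,0,-14],"spin":0},{"jaw":1,"offset":[0,0,-12],"spin":0},{"jaw":1,"offset":[0,0,-6],"spin":0},{"jaw":1,"offset":[0,0,0],"spin":0},{"jaw":1,"offset":[0,0,0],"spin":0},{"jaw":1,"offset":[0,0,0],"spin":0}]'
python3 st.py 0.5812 0.069 0.149 168.1; python3 - <<'E'
from h import *
cv2.imwrite("pics/lift.png",cv2.resize(snapshot("side")[40:240,220:460],(720,600)))
E
```

```text
t: 6.45
position: [0.6226, -0.2661, 0.146]
orientation: [3.14, -0.001, -2.917]
force: [0.3, -0.4, -1.0]
finger_gap: 0.0185
t 6.45 pos [ 0.6226 -0.2661  0.146 ] rpy [ 179.9289   -0.0803 -167.1358] F [ 0.2736 -0.4362 -1.0065] gap 0.018533495705641785
 shift mm [-34.25   335.9256  -2.6646] spin 24.764228569979764
```

View pics/lift.png

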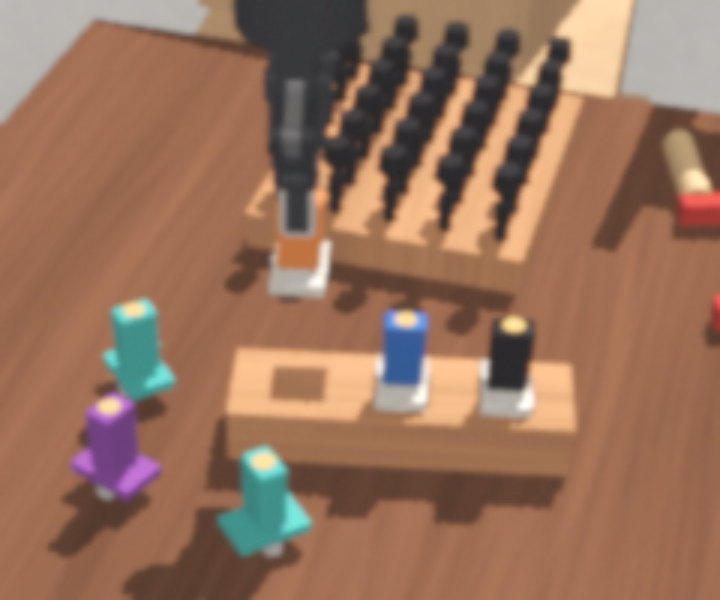

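The orange key is out and upright in the grip (side crop at about 300,250), its well is empty, and blue and black are still seated. Moving above the red strip.

```bash
python3 -m crank '[{"jaw":1,"offset":[-1.4,14,0],"spin":0},{"jaw":1,"offset":[-2.9,28,0],"spin":0},{"jaw":1,"offset":[-3,31,0],"spin":0},{"jaw":1,"offset":[-3.2,31,0],"spin":0},{"jaw":1,"offset":[-3.2,31,0],"spin":0},{"jaw":1,"offset":[-3.2,31,0],"spin":0},{"jaw":1,"offset":[-3.2,31,0],"spin":0},{"jaw":1,"offset":[-3.2,31,0],"spin":0},{"jaw":1,"offset":[-3.2,31,0],"spin":0},{"jaw":1,"offset":[-3.2,31,0],"spin":0},{"jaw":1,"offset":[-3,29,0],"spin":0},{"jaw":1,"offset":[-1.5,17,0],"spin":0}]'
python3 -m crank '[{"jaw":1,"offset":[0,0,0],"spin":4},{"jaw":1,"offset":[0,0,0],"spin":6},{"jaw":1,"offset":[0,0,0],"spin":6},{"jaw":1,"offset":[0,0,0],"spin":5},{"jaw":1,"offset":[0,0,0],"spin":3.8},{"jaw":1,"offset":[0,0,0],"spin":0},{"jaw":1,"offset":[0,0,0],"spin":0},{"jaw":1,"offset":[0,0,0],"spin":0},{"jaw":1,"offset":[0,0,0],"spin":0},{"jaw":1,"offset":[0,0,0],"spin":0},{"jaw":1,"offset":[0,0,0],"spin":0}]'
python3 st.py 0.5812 0.069 0.0692 168.1; python3 - <<'E'
from h import *
cv2.imwrite("pics/over_s.png",cv2.resize(snapshot("side")[140:440,150:450],(600,600)))
cv2.imwrite("pics/over_t.png",cv2.resize(snapshot("top")[160:320,60:270],(760,580)))
E
```

```text
t: 7.5
position: [0.5801, 0.072, 0.1459]
orientation: [3.14, -0.002, -2.915]
force: [0.4, 0.8, -1.6]
finger_gap: 0.0182
t: 8.42
position: [0.5816, 0.0687, 0.1471]
orientation: [3.142, -0.0, 2.934]
force: [0.6, -0.9, -0.6]
finger_gap: 0.0186
t 8.4167 pos [0.5816 0.0687 0.1471] rpy [179.9994  -0.0027 168.0824] F [ 0.5963 -0.9312 -0.5502] gap 0.018579088895177877
 shift mm [ 0.4382  0.1629 77.8876] spin -0.017616299103934807
```

View pics/over_s.png

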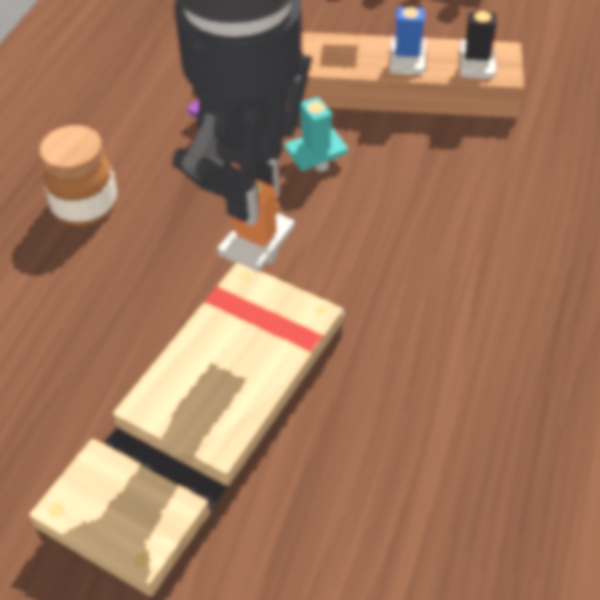

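View pics/over_t.png

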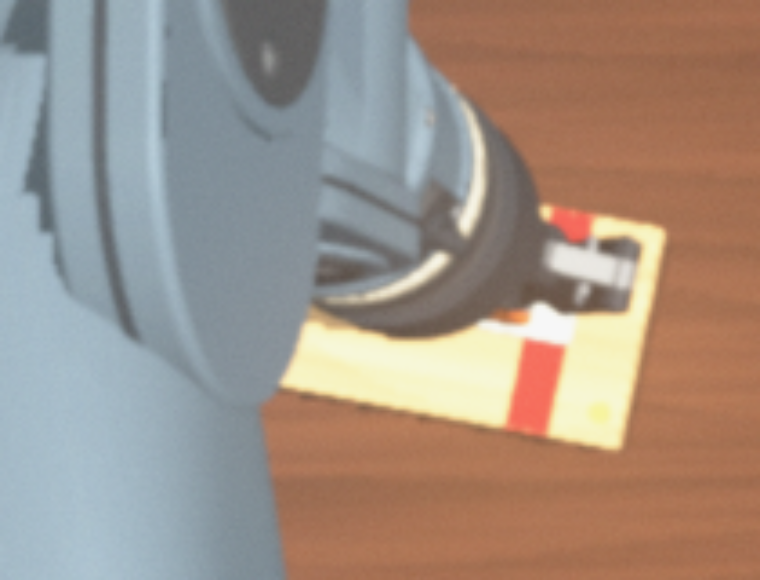

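The key hangs upright over the bed, aligned with it and centred across the strip (red visible on both sides in the top crop). Lowering.

```bash
python3 -m crank '[{"jaw":1,"offset":[0,0,8],"spin":0},{"jaw":1,"offset":[0,0,13],"spin":0},{"jaw":1,"offset":[0,0,14],"spin":0},{"jaw":1,"offset":[0,0,14],"spin":0},{"jaw":1,"offset":[0,0,12],"spin":0},{"jaw":1,"offset":[0,0,7],"spin":0},{"jaw":1,"offset":[0,0,3],"spin":0},{"jaw":1,"offset":[0,0,0],"spin":0},{"jaw":1,"offset":[0,0,0],"spin":0},{"jaw":1,"offset":[0,0,0],"spin":0},{"jaw":1,"offset":[0,0,0],"spin":0},{"jaw":1,"offset":[0,0,0],"spin":0}]'
python3 st.py 0.5812 0.069 0.0692 168.1
```

```text
t: 9.52
position: [0.5823, 0.0688, 0.0771]
orientation: [3.141, 0.002, 2.933]
force: [-0.3, 0.2, -1.7]
finger_gap: 0.0186
t 9.5167 pos [0.5823 0.0688 0.0771] rpy [179.9792   0.0984 168.0642] F [-0.3134  0.2371 -1.6574] gap 0.018588258428006044
 shift mm [ 1.147  -0.0279  7.8965] spin -0.03578477284258952
```

```bash
python3 -m crank '[{"jaw":1,"offset":[0,0,2],"spin":0},{"jaw":1,"offset":[0,0,2],"spin":0},{"jaw":1,"offset":[0,0,1],"spin":0},{"jaw":1,"offset":[0,0,0],"spin":0},{"jaw":1,"offset":[0,0,0],"spin":0},{"jaw":1,"offset":[0,0,0],"spin":0}]'
python3 -m crank '[{"jaw":1,"offset":[0,0,1],"spin":0},{"jaw":1,"offset":[0,0,0.5],"spin":0},{"jaw":1,"offset":[0,0,0],"spin":0},{"jaw":1,"offset":[0,0,0],"spin":0},{"jaw":1,"offset":[0,0,0],"spin":0}]'
python3 st.py 0.5812 0.069 0.0692 168.1
```

```text
t: 10.02
position: [0.5816, 0.0688, 0.071]
orientation: [-3.142, -0.0, 2.933]
force: [-0.2, 0.1, -1.6]
finger_gap: 0.0187
t: 10.43
position: [0.5816, 0.0688, 0.0696]
orientation: [3.142, 0.0, 2.933]
force: [-0.5, 0.0, -1.5]
finger_gap: 0.0188
t 10.4333 pos [0.5816 0.0688 0.0696] rpy [179.9994   0.0002 168.0608] F [-0.5275  0.0285 -1.4841] gap 0.018773799499836073
 shift mm [0.4538 0.154  0.4145] spin -0.039231486942668425
```

```bash
python3 -m crank '[{"jaw":1,"offset":[0,0,0.5],"spin":0},{"jaw":1,"offset":[0,0,0],"spin":0},{"jaw":1,"offset":[0,0,0],"spin":0},{"jaw":1,"offset":[0,0,0],"spin":0}]' | sed -n 2,4p
python3 -m crank '[{"jaw":1,"offset":[0,0,0.5],"spin":0},{"jaw":1,"offset":[0,0,0],"spin":0},{"jaw":1,"offset":[0,0,0],"spin":0},{"jaw":1,"offset":[0,0,0],"spin":0}]'| sed -n 2,4p
python3 st.py 0.5812 0.069 0.0692 168.1
```

```text
position: [0.5816, 0.0688, 0.0691]
orientation: [3.142, 0.0, 2.933]
force: [0.5, 0.6, -1.7]
position: [0.5817, 0.0688, 0.0691]
orientation: [3.142, 0.0, 2.933]
force: [-1.7, -0.8, 2.6]
t 11.1 pos [0.5817 0.0688 0.0691] rpy [179.9981   0.0231 168.0649] F [-1.6799 -0.8118  2.5578] gap 0.018797970662905072
 shift mm [ 0.5436  0.1178 -0.1172] spin -0.035091384367405
```

Contact is at TCP z = 0.069, as expected, with the foot on the strip (bed x ≈ 0, y = -90). Adding a light press, then dragging along tool +y.

```bash
python3 -m crank '[{"jaw":1,"offset":[0,0,0.5],"spin":0},{"jaw":1,"offset":[0,0,0],"spin":0},{"jaw":1,"offset":[0,0,0],"spin":0}]' | sed -n 2,4p
python3 -m crank '[{"jaw":1,"offset":[0,1,0],"spin":0},{"jaw":1,"offset":[0,2,0],"spin":0},{"jaw":1,"offset":[0,2,0],"spin":0},{"jaw":1,"offset":[0,2,0],"spin":0},{"jaw":1,"offset":[0,2,0],"spin":0},{"jaw":1,"offset":[0,1,0],"spin":0}]'
python3 st.py 0.5812 0.069 0.0692 168.1
```

```text
position: [0.5818, 0.0688, 0.069]
orientation: [3.142, 0.001, 2.933]
force: [-3.1, -0.1, 4.3]
t: 11.85
position: [0.5847, 0.0771, 0.0691]
orientation: [-3.139, 0.003, 2.933]
force: [-1.5, -4.1, 5.3]
finger_gap: 0.0187
t 11.85 pos [0.5847 0.0771 0.0691] rpy [-179.8453    0.163   168.0225] F [-1.5227 -4.1183  5.2656] gap 0.018721864787347036
 shift mm [ 1.7073 -8.6924 -0.0812] spin -0.07753724712128474
```

```bash
python3 -m crank '[{"jaw":1,"offset":[0,2,0],"spin":0},{"jaw":1,"offset":[0,3,0],"spin":0},{"jaw":1,"offset":[0,3,0],"spin":0},{"jaw":1,"offset":[0,3,0],"spin":0},{"jaw":1,"offset":[0,3,0],"spin":0},{"jaw":1,"offset":[0,3,0],"spin":0},{"jaw":1,"offset":[0,3,0],"spin":0},{"jaw":1,"offset":[0,3,0],"spin":0},{"jaw":1,"offset":[0,3,0],"spin":0},{"jaw":1,"offset":[0,3,0],"spin":0},{"jaw":1,"offset":[0,3,0],"spin":0},{"jaw":1,"offset":[0,3,0],"spin":0}]'
python3 st.py 0.6100 0.2060 0.0692 168.1
```

```text
t: 12.85
position: [0.592, 0.1115, 0.0691]
orientation: [-3.139, 0.003, 2.932]
force: [-1.4, -4.6, 5.2]
finger_gap: 0.0183
t 12.85 pos [0.592  0.1115 0.0691] rpy [-179.8528    0.165   168.0164] F [-1.407  -4.6467  5.1688] gap 0.018250691611337858
 shift mm [ 1.978  96.226  -0.3499] spin -0.08359819425999149
```

```bash
python3 -m crank '[{"jaw":1,"offset":[0.1,3,0],"spin":0},{"jaw":1,"offset":[0.1,3,0],"spin":0},{"jaw":1,"offset":[0.1,3,0],"spin":0},{"jaw":1,"offset":[0.1,3,0],"spin":0},{"jaw":1,"offset":[0.1,3,0],"spin":0},{"jaw":1,"offset":[0.1,3,0],"spin":0},{"jaw":1,"offset":[0.1,3,0],"spin":0},{"jaw":1,"offset":[0.1,3,0],"spin":0},{"jaw":1,"offset":[0.1,3,0],"spin":0},{"jaw":1,"offset":[0.1,3,0],"spin":0},{"jaw":1,"offset":[0.1,3,0],"spin":0},{"jaw":1,"offset":[0.1,3,0],"spin":0}]'
python3 -m crank '[{"jaw":1,"offset":[0,3,0],"spin":0},{"jaw":1,"offset":[0,3,0],"spin":0},{"jaw":1,"offset":[0,3,0],"spin":0},{"jaw":1,"offset":[0,3,0],"spin":0},{"jaw":1,"offset":[0,3,0],"spin":0},{"jaw":1,"offset":[0,3,0],"spin":0},{"jaw":1,"offset":[0,3,0],"spin":0},{"jaw":1,"offset":[0,3,0],"spin":0},{"jaw":1,"offset":[0,3,0],"spin":0},{"jaw":1,"offset":[0,2,0],"spin":0},{"jaw":1,"offset":[0,1,0],"spin":0},{"jaw":1,"offset":[0,0,0],"spin":0}]'
python3 st.py 0.6100 0.2060 0.0692 168.1
```

```text
t: 13.85
position: [0.5983, 0.147, 0.0691]
orientation: [-3.139, 0.003, 2.932]
force: [-1.6, -4.7, 5.2]
finger_gap: 0.0186
t: 14.85
position: [0.6044, 0.1765, 0.0691]
orientation: [-3.14, 0.003, 2.933]
force: [-0.3, -4.4, 5.1]
finger_gap: 0.0185
t 14.85 pos [0.6044 0.1765 0.0691] rpy [-179.8828    0.1526  168.034 ] F [-0.2908 -4.367   5.1138] gap 0.018520053864691226
 shift mm [ 0.5925 29.99   -0.1916] spin -0.06596168835804406
```

```bash
python3 -m crank '[{"jaw":1,"offset":[0,2,0],"spin":0},{"jaw":1,"offset":[0,3,0],"spin":0},{"jaw":1,"offset":[0,3,0],"spin":0},{"jaw":1,"offset":[0,3,0],"spin":0},{"jaw":1,"offset":[0,3,0],"spin":0},{"jaw":1,"offset":[0,3,0],"spin":0},{"jaw":1,"offset":[0,2,0],"spin":0},{"jaw":1,"offset":[0,1,0],"spin":0},{"jaw":1,"offset":[0,0,0],"spin":0},{"jaw":1,"offset":[0,0,0],"spin":0}]'
python3 st.py 0.6100 0.2060 0.0692 168.1
```

```text
t: 15.68
position: [0.6085, 0.1963, 0.069]
orientation: [-3.14, 0.002, 2.933]
force: [-1.0, -3.5, 5.7]
finger_gap: 0.0186
t 15.6833 pos [0.6085 0.1963 0.069 ] rpy [-179.9143    0.1429  168.0308] F [-0.9972 -3.54    5.6644] gap 0.018580134027704434
 shift mm [ 0.5283  9.8361 -0.1784] spin -0.06922334514709405
```

```bash
for i in 1 2 3; do python3 -m crank '[{"jaw":1,"offset":[0,1,0],"spin":0},{"jaw":1,"offset":[0,0,0],"spin":0},{"jaw":1,"offset":[0,0,0],"spin":0}]' >/dev/null; python3 st.py 0.6100 0.2060 0.0692 168.1;done
```

```text
t 15.9333 pos [0.6086 0.1971 0.069 ] rpy [-179.8976    0.1388  168.0267] F [-0.4287 -3.6023  5.1988] gap 0.018420582137683533
 shift mm [ 0.4946  9.0056 -0.2065] spin -0.07326813554118417
t 16.1833 pos [0.6088 0.198  0.069 ] rpy [-179.8888    0.1378  168.0234] F [-0.3195 -3.2691  4.6534] gap 0.018504684779472227
 shift mm [ 0.4932  8.0928 -0.2223] spin -0.07659840424764752
t 16.4333 pos [0.609  0.1989 0.069 ] rpy [-179.8824    0.1355  168.0172] F [-0.6728 -4.1297  5.2558] gap 0.018891056423303493
 shift mm [ 0.4988  7.1741 -0.2562] spin -0.08276930223641443
```

```bash
for i in 1 2 3; do python3 -m crank '[{"jaw":1,"offset":[0,1,0],"spin":0},{"jaw":1,"offset":[0,0,0],"spin":0},{"jaw":1,"offset":[0,0,0],"spin":0}]' >/dev/null; python3 st.py 0.6100 0.2060 0.0692 168.1;done
```

```text
t 16.6833 pos [0.6092 0.1999 0.0689] rpy [-179.8859    0.1315  168.0234] F [-1.3083 -3.4183  5.4067] gap 0.01876835078140078
 shift mm [ 0.4551  6.1312 -0.3214] spin -0.07662408423527722
t 16.9333 pos [0.6079 0.2029 0.0668] rpy [179.9364  -0.1168 168.0902] F [-0.8491 -0.5866 -1.6952] gap 0.01841782332855909
 shift mm [-1.3622  3.4621 -2.4303] spin -0.00976113572468762
t 17.1833 pos [0.6083 0.2034 0.0673] rpy [-179.998    -0.0722  168.0871] F [-0.0979 -0.8025 -0.8349] gap 0.01852280661031959
 shift mm [-1.1275  2.8767 -1.9109] spin -0.01288733030264666
```

The foot dropped at the expected place: z fell, and both the drag and the support force vanished. Centring by 2 mm and lowering the rest, then pressing gently for the shoulder.

```bash
python3 -m crank '[{"jaw":1,"offset":[-0.5,1,1],"spin":0},{"jaw":1,"offset":[-0.5,1,1.5],"spin":0},{"jaw":1,"offset":[0,0,1.5],"spin":0},{"jaw":1,"offset":[0,0,1.5],"spin":0},{"jaw":1,"offset":[0,0,1.5],"spin":0},{"jaw":1,"offset":[0,0,1],"spin":0},{"jaw":1,"offset":[0,0,0],"spin":0},{"jaw":1,"offset":[0,0,0],"spin":0},{"jaw":1,"offset":[0,0,0],"spin":0},{"jaw":1,"offset":[0,0,0],"spin":0}]'
python3 st.py 0.6100 0.2060 0.0571 168.1
```

```text
t: 18.02
position: [0.6103, 0.2048, 0.0603]
orientation: [3.141, 0.0, 2.933]
force: [-0.4, -0.6, -2.4]
finger_gap: 0.0185
t 18.0167 pos [0.6103 0.2048 0.0603] rpy [179.9913   0.017  168.0589] F [-0.3645 -0.6065 -2.3983] gap 0.018508313027576658
 shift mm [0.5332 1.0902 3.1931] spin -0.04108464544893309
```

```bash
python3 -m crank '[{"jaw":1,"offset":[0,0.5,1],"spin":0},{"jaw":1,"offset":[0,0,1],"spin":0},{"jaw":1,"offset":[0,0,0.8],"spin":0},{"jaw":1,"offset":[0,0,0],"spin":0},{"jaw":1,"offset":[0,0,0],"spin":0},{"jaw":1,"offset":[0,0,0],"spin":0}]'
python3 -m crank '[{"jaw":1,"offset":[0,0,0.5],"spin":0},{"jaw":1,"offset":[0,0,0],"spin":0},{"jaw":1,"offset":[0,0,0],"spin":0},{"jaw":1,"offset":[0,0,0],"spin":0}]'
python3 -m crank '[{"jaw":1,"offset":[0,0,0.5],"spin":0},{"jaw":1,"offset":[0,0,0],"spin":0},{"jaw":1,"offset":[0,0,0],"spin":0},{"jaw":1,"offset":[0,0,0],"spin":0}]'
python3 st.py 0.6100 0.2060 0.0571 168.1
```

```text
t: 18.52
position: [0.6102, 0.2053, 0.0572]
orientation: [-3.142, -0.0, 2.933]
force: [-0.7, -0.4, -1.2]
finger_gap: 0.0188
t: 18.85
position: [0.6103, 0.2053, 0.0572]
orientation: [3.142, 0.0, 2.933]
force: [-2.0, -0.2, 1.0]
finger_gap: 0.0186
t: 19.18
position: [0.6103, 0.2053, 0.0572]
orientation: [3.142, 0.0, 2.933]
force: [-3.3, -1.9, 5.0]
finger_gap: 0.0182
t 19.1833 pos [0.6103 0.2053 0.0572] rpy [179.9948   0.0284 168.0638] F [-3.3117 -1.9351  5.0343] gap 0.018213862125827315
 shift mm [0.4873 0.6545 0.0825] spin -0.0362462353348576
```

Shoulder seated: stopped 12 mm lower, with support force back. Releasing and withdrawing.

```bash
python3 -m crank '[{"jaw":1,"offset":[0,0,-0.5],"spin":0},{"jaw":0,"offset":[0,0,0],"spin":0},{"jaw":0,"offset":[0,0,0],"spin":0},{"jaw":0,"offset":[0,0,0],"spin":0},{"jaw":0,"offset":[0,0,0],"spin":0},{"jaw":-0.4,"offset":[0,0,0],"spin":0},{"jaw":-0.4,"offset":[0,0,0],"spin":0},{"jaw":-0.4,"offset":[0,0,0],"spin":0}]' 20
python3 st.py 0.6100 0.2060 0.0571 168.1
python3 -m crank '[{"jaw":-0.4,"offset":[0,0,-4],"spin":0},{"jaw":-0.4,"offset":[0,0,-10],"spin":0},{"jaw":-0.4,"offset":[0,0,-16],"spin":0},{"jaw":-0.4,"offset":[0,0,-20],"spin":0},{"jaw":-0.4,"offset":[0,0,-20],"spin":0},{"jaw":-0.4,"offset":[0,0,-20],"spin":0},{"jaw":-0.4,"offset":[0,0,-20],"spin":0},{"jaw":-0.4,"offset":[0,0,-20],"spin":0},{"jaw":-0.4,"offset":[0,0,-10],"spin":0},{"jaw":-0.4,"offset":[0,0,0],"spin":0}]'
python3 -m crank '[{"jaw":-0.4,"offset":[8,20,0],"spin":0},{"jaw":-0.4,"offset":[8,20,0],"spin":0},{"jaw":-0.4,"offset":[8,20,0],"spin":0},{"jaw":-0.4,"offset":[8,20,0],"spin":0},{"jaw":-0.4,"offset":[8,20,0],"spin":0},{"jaw":-0.4,"offset":[8,20,0],"spin":0},{"jaw":-0.4,"offset":[8,20,0],"spin":0},{"jaw":-0.4,"offset":[8,20,0],"spin":0},{"jaw":-0.4,"offset":[8,20,0],"spin":0},{"jaw":-0.4,"offset":[8,10,0],"spin":0},{"jaw":-0.4,"offset":[0,0,0],"spin":0},{"jaw":-0.4,"offset":[0,0,0],"spin":0}]'
python3 - <<'E'
from h import *
np.set_printoptions(precision=4,suppress=True)
s=snapshot("side");t=snapshot("top")
cv2.imwrite("pics/fin_s.png",s);cv2.imwrite("pics/fin_t.png",t)
cv2.imwrite("pics/fin_c.png",np.hstack([cv2.resize(s[300:420,150:280],(400,400)),cv2.resize(t[150:310,50:250],(400,400))]))
for z in(0,.02,.048,.096):
    p=np.array([.610,.206,z+0]);print(z,proj("side",p),proj("top",p))
E
```

```text
t: 19.85
position: [0.6103, 0.2053, 0.0567]
orientation: [-3.142, -0.0, 2.933]
force: [0.4, 0.2, 0.1]
finger_gap: 0.0598
t 19.85 pos [0.6103 0.2053 0.0567] rpy [-179.9988   -0.0036  168.0633] F [0.399  0.1974 0.0665] gap 0.05981706146704099
 shift mm [ 0.4198  0.607  -0.4368] spin -0.03669745900967314
t: 20.68
position: [0.6122, 0.2057, 0.2015]
orientation: [3.138, 0.007, 2.933]
force: [-0.1, 0.5, 1.0]
finger_gap: 0.0598
t: 21.68
position: [0.5707, 0.4076, 0.1958]
orientation: [-3.14, -0.001, 2.934]
force: [0.4, -0.1, 0.3]
finger_gap: 0.0598
0 [231.7518 379.8295] [134.3628 235.2016]
0.02 [230.1599 372.9966] [130.6617 233.5156]
0.048 [227.8269 362.9834] [125.1923 231.0241]
0.096 [223.517  344.4846] [114.9425 226.355 ]
```

View pics/fin_s.png

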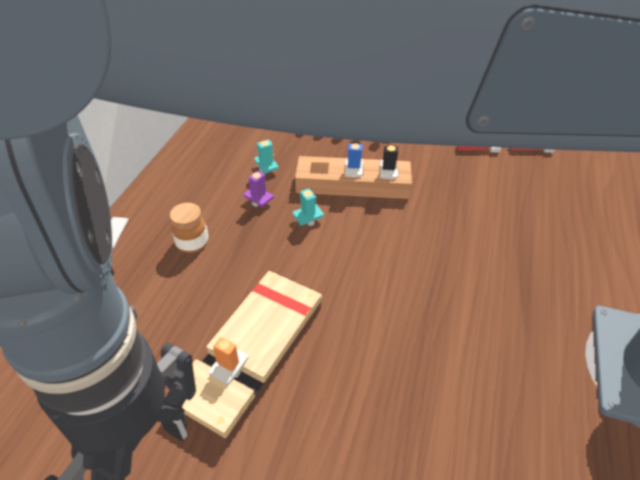

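View pics/fin_c.png

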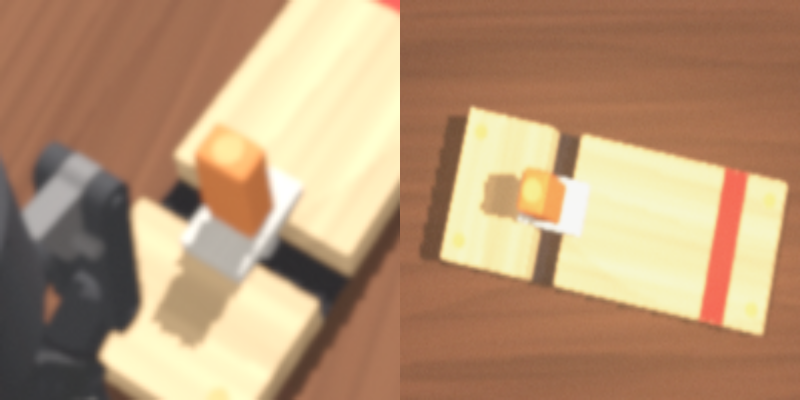

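The key stands upright in the groove. Its top dot is at side (224,345) and top (116,227), against predictions of (223.5,344.5) and (115,226) for a home key with its top at 96 mm. Blue and black are unmoved at side (355,156) and (390,159), and the arm is clear.

```bash
python3 - <<'E'
from station import *
print(hand_in(), observe()["t"])
E
```

```text
the job is handed in; nothing more can be done
the job is handed in; nothing more can be done
```

The orange key is standing upright and fully home in the dark groove. I let go of it and handed the job in about 22 s into the 48 s limit.

- **Drag:** I lifted the key straight out of the rack and stood its foot on the red strip. I dragged it about 135 mm along the bed with a light, steady press of about 5–7 N, until the foot dropped into the groove.
- **Seating:** I moved it 2–3 mm to centre it, then lowered it until the shoulder stopped 12 mm below drag height and the support force came back.
- **Last checks:** The key's top dot is within about 1 pixel of where an upright, home key should appear in both views. In the side view the blue and black keys are still in their wells, and the arm was clear of everything. The highest force reading I saw was about 6 N, and no check failed.
- **Small disagreements:** The key drifted about 2 mm sideways from the bed's centre line during the drag. Arm position readings also wandered by a few millimetres after fast moves, so I waited for them to settle before gripping and before setting the key down.

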